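Hold the slide reader's shutter open

TASK

Get the small slide reader ready to read: push its slide carriage in by the upright tab until it clicks fully home, then pull the spring-return shutter handle out towards you until its pointer is level with the ridge of the index rider, and keep it there. Finish while still holding the handle at the mark, with the carriage still home, and leave the other things on the worktop where they stand.

Things in the scene. Friction and masses are not known exactly. Their poses are not given: they have to be found in the camera images.
- slide_reader: fixed bench slide reader: grey base plate 205x226 mm, top at 10 mm, with a white head 72 mm deep, 220 wide, 60 tall across its far part. Origin on the worktop under the middle of the head's front face; +x: into the head (carriage is pushed so), -x: out (shutter is pulled so), y left, z up. Carriage lane y = +55 mm, shutter lane y = -55 mm. In front of the head only tab and handle rise above 28 mm
- tab_face (a point): middle of the near face of the carriage's upright grey tab, 45 mm above the worktop (moves with the carriage). The tab is 8 mm thick along the reader's x, 38 mm wide along its y, from 16 to 62 mm above the worktop; push this face along the reader's +x
- slide_carriage (a joint): travel of the carriage into the head, m: 0 fully out, 0.060 fully home. It stays where it is left (1 N of friction). Between about 0.048 and 0.055 a sprung roller resists with about 5 N more; past it the carriage snaps to its end stop at 0.060 and is kept there. 0.0575 or more: clicked home
- pull_handle: upright black block on the shutter's steel rod; origin at its centre, 42 mm above the worktop. 14 mm thick along the reader's x, 34 mm wide along y, from 16 to 68 mm above the worktop; axes as the reader's. Shut, its centre is 60 mm in front of the head. The rod, 8 mm thick, centre 22 mm above the worktop, runs from it to the head. Pinch it from above either way
- pointer_tip (a point): tip of the thin steel pointer that sticks out to the right (reader's -y) from the foot of the handle, 37 mm from the handle's centre, 20 mm above the worktop; same x in the reader's frame as the handle's centre. The handle slides only along the reader's x, 70 mm at most; its spring pulls back with 2.2 N when shut, 6.6 N at 40 mm out, 8.3 N at 55 mm
- index_ridge (a point): the mark: the 3 mm wide raised ridge on the small white index rider (16x14 mm, top 24 mm above the worktop), fixed on the rail at the right edge of the base plate; axes as the reader's. The pull is right when pointer_tip has the same x as this in the reader's frame. It is set anew each time, 28 to 52 mm from the shut pointer
- slide_carton: small upright carton, 33x82x56 mm, to the left of the reader; loose, leave it alone; origin at the centre of its underside
- specimen_cup_4: screw-lid specimen cup, 65 mm across, 58 mm tall, behind the reader; loose, leave it alone; origin at the centre of its underside
- control_vial_1: tiny lidded vial, 24 mm across, 34 mm tall, to the left of the reader; loose, leave it alone; origin at the centre of its underside
- control_vial_2: tiny lidded vial, 24 mm across, 34 mm tall, to the left of the reader; loose, leave it alone; origin at the centre of its underside
- bench_timer: flat square timer, 66x66x18 mm, to the right of the reader; loose, leave it alone; origin at the centre of its underside
- tape_roll: roll of tape lying flat, 67 mm across, 18 mm tall, on the left of the worktop; loose, leave it alone; origin at the centre of its underside

How it is judged:
By the outcome, as a careful person would: the job done as asked, in the order asked, and still so for the second after the job is handed in, while the arm keeps its last pose, push and grip.
It also fails if it takes over 48 s, if anything falls off the work surface, if the arm or the gripper's body presses on something with over 40 N, if the wrist force passes 120 N, or if a joint passes its speed limit or range.

ROBOT

A 6-joint arm with a two-finger parallel gripper is mounted at the origin on a cart in front of the work surface, level with it; the furniture and walls round the work are solid. World frame = base frame: x ahead of the robot, y to its left, z up, the work surface at z = 0. Lengths are in m, angles in rad, forces in N, time in s.
With the tool pointing down it reaches from about 0.3 to 0.875 m from the base axis. Payload 4.2 kg.
Tool frame: the origin (TCP) lies on the centre line of the jaws, within the pads' length; the fingertips stand 17 mm ahead of it and the grasp point (between the pads) lies 2 mm behind it (r.tcp_to_tips is the distance from the TCP to the fingertips, in m); z points along the fingers, y is the direction in which the jaws open and shut (so a half turn about z gives the same grasp; the last joint's range is limited). The gripper opens to 85 mm and grips with 20 to 120 N. Pads are 22 mm wide; open, the fingers measure 114 mm over their backs; the gripper's body (76 mm by 85 mm) begins 54 mm behind the grasp point. The pads swing forward as they close: fully open they stand 13 mm farther back than shut.
Start: joints at [1.298, 0.32, 1.565, -0, 1.257, -0.02], TCP at [0.144, 0.557, 0.248] pointing down, gripper open.
Joint ranges: [-3.11, 3.11], [-0.84, 2.01], [0.21, 2.61], [-1.34, 4.49], [0.05, 2.63], [-2.56, 2.56]. Speed limits (rad/s): [2.57, 2.57, 3.14, 3.14, 3.14, 3.14].

INTERFACE

Orientations are given as a rotation vector (axis times angle).
In Python, from rig import r, get_image gives the robot as it stands.
- The arm moves only by the tool step_arm, never from a script. Its argument "commands" is a list of rows, each a list of 6 numbers: the shift along the tool's x, y, z in cm, then the turn, a rotation vector about the tool's x, y, z in rad. A call has 1 to 20 rows; each row is the pose to reach, as a shift and turn from the pose measured when the call began, along the tool's axes at that moment; what a row does not reach only later rows make up. A row lasts 1/10 s, in which the tool goes at most 50 mm and 8.59 degrees, less where a joint would pass 70% of its speed; a pose out of reach is approached as far as the arm can. A call with a gripper value outside its range is refused whole. "gripper" is the opening, from -1 (shut) to 1 (fully open), so that 0 is half open, set as the call begins (left out, the last holds). The fingers move at their own pace and stop on an object; the grip force is fixed at half the most. Time passes only in rows, so rows that repeat a pose let the fingers close. It gives the time, the measured TCP pose, the force and the opening at its end, in the units of the state.
- r.state(): the state, without advancing time (a new reading comes with each control period).
- get_image(name): name is "scene" or "top"; returns a dict with "frame" (400x640x3 uint8, red, green, blue), "depth" (400x640 float32, m along the optical axis (not along the pixel's ray), 0 where there is no reading), "vfov" (degrees; the focal length in pixels is half the picture's height over the tangent of half this angle, whatever the lens; pixels are square), "cx", "cy" (the principal point, pixels), "rvec" (rotation vector, rad) and "tvec" (3), from world to camera coordinates, as OpenCV has them. Camera axes: x right, y down, z forward; pixel columns grow to the right and rows downward; lengths in m; the calibration is good to about 2 mm. A picture is of the moment at which its call begins.
- r.sign_off(): hands the job in, once; it reports no verdict.
The state is a dict: "clock": time; "joint_pos": joint angles; "qd": joint speeds; "tau": joint torques, N m; "tool_pos": TCP position; "ee_rot": TCP orientation; "force": force on the tool from outside, world axes, zero at the start; "wrist_torque": the same for the moment, N m; "finger_gap": finger opening in m.
Only numpy, scipy, OpenCV 4.12 (cv2) and the standard library are available. Lean on these libraries where they do the work, as an engineer would, in place of code of your own. Each camera call takes 0.05 s, during which the arm holds its last target.

## Working session

There is one attempt and no reset: what is moved stays moved. The work goes in short steps, Python scripts to look and compute and a tool call to move; the robot and the scene stay as the last step left them, time stands still between calls to the robot, and variables do not carry over. Pictures are saved under pics/ and viewed, and the job is handed in when it is done.

Besides the shell and the picture viewer there is one more tool, called after "Emit:" by a JSON object that holds its "name" and its "arguments". step_arm: Moves the arm, as the interface text tells. Its arguments: {"type":"object","properties":{"commands":{"type":"array"},"gripper":{"type":"number"}},"required":["commands"]}

```bash
mkdir -p pics; cat > h.py <<'E'
import numpy as np, cv2
from rig import r, get_image
def grab(n,save=None):
    d=get_image(n)
    if save: cv2.imwrite('pics/'+save,d['frame'][:,:,::-1])
    f=200/np.tan(np.radians(d['vfov'])/2)
    d['K']=np.array([[f,0,d['cx']],[0,f,d['cy']],[0,0,1]]);d['R']=cv2.Rodrigues(np.array(d['rvec'],float))[0];d['t']=np.array(d['tvec'],float)
    return d
def ray(d,u,v,z):
    c=-d['R'].T@d['t'];w=d['R'].T@np.linalg.inv(d['K'])@np.array([u,v,1.]);return c+w*(z-c[2])/w[2]
def proj(d,p):
    q=d['K']@(d['R']@np.array(p)+d['t']);return q[:2]/q[2]
E
python3 - <<'E'
from h import *
for n in('scene','top'):
    d=grab(n,n+'0.png');np.savez(n+'0.npz',**{k:d[k] for k in('frame','depth','K','R','t')});print(n,-d['R'].T@d['t'],d['K'][0,0])
print(r.state())
E
```

```text
scene [-0.13401594 -0.59514394  0.55772617] 468.56135399424335
top [ 0.51966076 -0.01106938  1.11229112] 373.61522186859753
{'clock': 0.1, 'joint_pos': array([ 1.29797363e+00,  3.20219621e-01,  1.56555385e+00,  3.31558863e-05,
        1.25738864e+00, -2.00033884e-02]), 'qd': array([-0.00113748, -0.00041701, -0.00254513, -0.00074029, -0.00092427,
       -0.00159573]), 'tau': array([-6.24079566e-04, -4.16410553e+01, -2.34705108e+01, -5.61383661e-05,
        4.82487580e-03, -7.29250814e-06]), 'tool_pos': array([0.14371276, 0.55634247, 0.24757234]), 'ee_rot': array([-3.96053886e-01, -3.11626463e+00,  2.43149447e-03]), 'force': array([ 0.31397668, -0.75487787, -0.58099884]), 'wrist_torque': array([-0.08560584,  0.02991159, -0.01648684]), 'finger_gap': 0.08519333887581962}
```

View pics/top0.png

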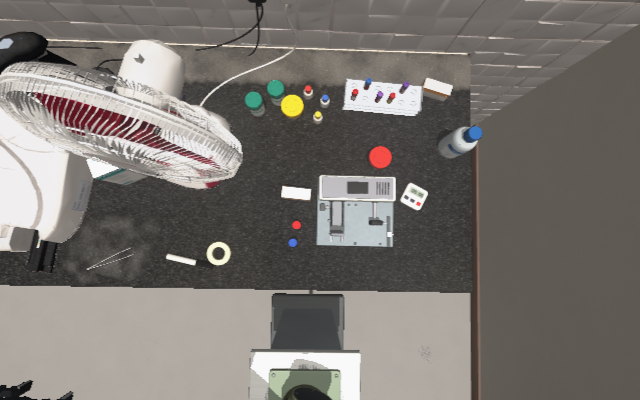

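View pics/scene0.png

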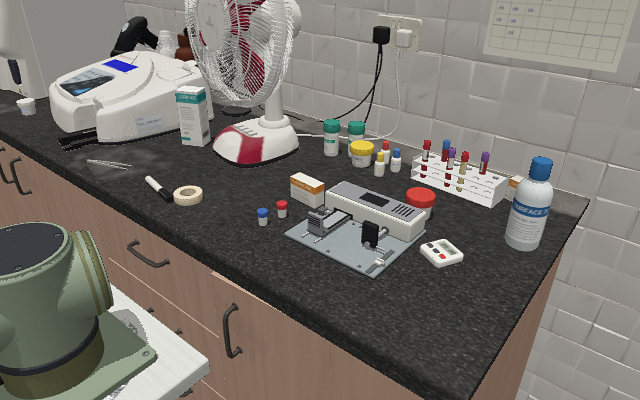

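```bash
python3 - <<'E'
from h import *
a=cv2.imread('pics/top0.png')[165:260,270:440];cv2.imwrite('pics/top0c.png',cv2.resize(a,None,fx=4.5,fy=4.5,interpolation=cv2.INTER_CUBIC))
a=cv2.imread('pics/scene0.png')[165:285,270:470];cv2.imwrite('pics/scene0c.png',cv2.resize(a,None,fx=4,fy=4,interpolation=cv2.INTER_CUBIC))
d=np.load('top0.npz');print(d['R'],[ray(d,*p) for p in((320,178,.07),(395,178,.07),(317,245,.01),(393,245,.01))])
E
```

```text
[[ 0.02009168 -0.99937416  0.02911368]
 [-0.9970205  -0.02219646 -0.07387447]
 [ 0.07447445 -0.02754267 -0.99684249]] [array([ 0.64924946, -0.03310907,  0.07      ]), array([ 0.65427333, -0.24498288,  0.07      ]), array([ 0.45895314, -0.02963814,  0.01      ]), array([ 0.46309487, -0.25362752,  0.01      ])]
```

View pics/top0c.png

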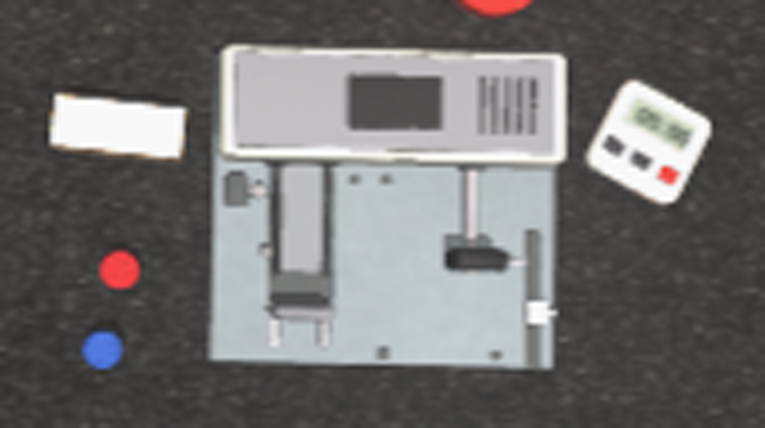

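View pics/scene0c.png

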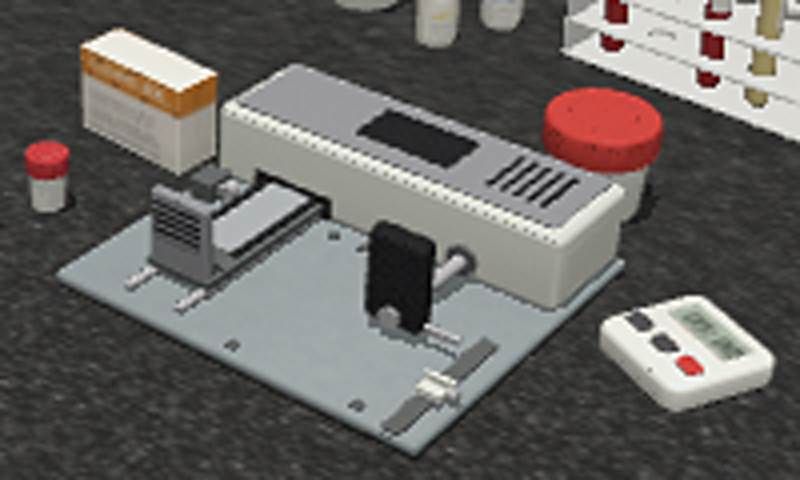

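```bash
python3 - <<'E'
from h import *
d=np.load('top0.npz');s=np.load('scene0.npz')
def T(u,v,z): return ray(d,270+(u+.5)/4.5-.5,165+(v+.5)/4.5-.5,z)
def S(u,v,z): return ray(s,270+(u+.5)/4-.5,165+(v+.5)/4-.5,z)
def world(d,u,v):
    zc=d['depth'][v,u];return d['R'].T@(np.linalg.inv(d['K'])@np.array([u,v,1.])*zc-d['t'])
print('depth head',world(d,330,187),world(d,385,182),'plate',world(d,350,230))
fl,fr=T(210,359,.01),T(553,367,.01);print('plate top',fl,fr,np.linalg.norm(fl-fr),np.degrees(np.arctan2((fl-fr)[1],(fl-fr)[0]))-90)
zt=world(d,330,187)[2]
for z in(.06,.07):
  c=[T(*p,z) for p in((220,46),(566,54),(566,163),(218,158))];print(z,np.round(c,4),[np.linalg.norm(c[i]-c[(i+1)%4]) for i in range(4)],[np.degrees(np.arctan2(*(c[i]-c[j])[:2][::-1]))-90 for i,j in((0,1),(3,2))])
print('scene plate', S(57,272,.01),S(417,454,.01),S(622,265,.01))
print('scene head top', [S(*p,.07) for p in((222,106),(550,238),(622,190),(296,65))])
print('ridge T',T(537,302,.024),T(537,313,.024),T(537,324,.024),'S',S(436,385,.024))
print('ptr T',T(520,263,.02),'S',S(460,340,.02))
print('handle top T',[T(*p,.068) for p in((446,246),(510,246),(510,270),(446,270))])
print('tab top T',[T(*p,.062) for p in((268,303),(333,303),(333,316),(268,316))])
E
```

```text
depth head [ 0.6255093  -0.0621689   0.06004513] [ 0.64348271 -0.21875122  0.05947149] plate [ 0.50463024 -0.12598303  0.0095227 ]
plate top [ 0.46069223 -0.02748445  0.01      ] [ 0.45965277 -0.25216601  0.01      ] 0.22468396624203316 -0.26506893822474353
0.06 [[ 0.6594 -0.0289  0.06  ]
 [ 0.6596 -0.2483  0.06  ]
 [ 0.5903 -0.2487  0.06  ]
 [ 0.5887 -0.0291  0.06  ]] [np.float64(0.21944093646577012), np.float64(0.06924397981849821), np.float64(0.2196110973117139), np.float64(0.0707643265540642)] [np.float64(0.03890815102258216), np.float64(0.4357220104341053)]
0.07 [[ 0.6581 -0.0287  0.07  ]
 [ 0.6583 -0.2461  0.07  ]
 [ 0.5897 -0.2464  0.07  ]
 [ 0.588  -0.0289  0.07  ]] [np.float64(0.21735557309407474), np.float64(0.06858594918141864), np.float64(0.21752411688897447), np.float64(0.07009184795004794)] [np.float64(0.03890815102256795), np.float64(0.4357220104341053)]
scene plate [ 0.45954204 -0.02916346  0.01      ] [ 0.4551203  -0.25583761  0.01      ] [ 0.65608118 -0.2541208   0.01      ]
scene head top [array([ 0.57029727, -0.05025737,  0.07      ]), array([ 0.56837778, -0.25346669,  0.07      ]), array([ 0.63123404, -0.25905583,  0.07      ]), array([ 0.63510455, -0.05235913,  0.07      ])]
ridge T [ 0.5020613  -0.23841865  0.024     ] [ 0.49496425 -0.23846685  0.024     ] [ 0.48787406 -0.23851501  0.024     ] S [ 0.48809515 -0.24377777  0.024     ]
ptr T [ 0.52708225 -0.22794625  0.02      ] S [ 0.53082522 -0.23065734  0.02      ]
handle top T [array([ 0.53637852, -0.17202997,  0.068     ]), array([ 0.53719851, -0.21207144,  0.068     ]), array([ 0.52228251, -0.21219064,  0.068     ]), array([ 0.52147993, -0.17219131,  0.068     ])]
tab top T [array([ 0.49876949, -0.06208063,  0.062     ]), array([ 0.49956008, -0.10262958,  0.062     ]), array([ 0.49149687, -0.10275719,  0.062     ]), array([ 0.49071577, -0.06223117,  0.062     ])]
```

```bash
cat >> h.py <<'E'
from scipy.spatial.transform import Rotation as Ro
RT=np.array([[0,1,0],[1,0,0],[0,0,-1.]])
def rel(p):
    s=r.state();R=Ro.from_rotvec(s['ee_rot'])
    sh=R.inv().apply(np.array(p)-s['tool_pos'])*100
    tu=(R.inv()*Ro.from_matrix(RT)).as_rotvec()
    print('clock',s['clock'],'pos',s['tool_pos'].round(4),'F',s['force'].round(2),'gap',s['finger_gap'],'rel cm',sh.round(2),'turn',tu.round(3))
E
python3 - <<'E'
from h import *
rel([.43,-.084,.15])
rel([.30,.3,.2])
E
```

```text
clock 0.1 pos [0.1437 0.5563 0.2476] F [ 0.31 -0.75 -0.58] gap 0.08519333887581962 rel cm [-43.74 -54.82   9.84] turn [-1.000e-03  1.000e-03  1.318e+00]
clock 0.1 pos [0.1437 0.5563 0.2476] F [ 0.31 -0.75 -0.58] gap 0.08519333887581962 rel cm [-21.54 -20.9    4.79] turn [-1.000e-03  1.000e-03  1.318e+00]
```

Emit:
{"name": "step_arm", "arguments": {"commands": [[-2,-2.5,0,0,0,0.07],[-4.5,-5.6,0,0,0,0.14],[-7,-8.8,0,0,0,0.21],[-9.5,-12,0,0,0,0.28],[-12,-15,0,0,0,0.36],[-14.5,-18,0,0,0,0.44],[-17,-21,0,0,0,0.52],[-19.5,-24.4,1,0,0,0.6],[-22,-27.6,2,0,0,0.68],[-24.5,-30.7,3,0,0,0.76],[-27,-33.8,4,0,0,0.84],[-29.5,-37,5,0,0,0.92],[-32,-40,6,0,0,1.0],[-34.5,-43.2,7,0,0,1.08],[-37,-46.4,8,0,0,1.16],[-39.5,-49.5,8.8,0,0,1.24],[-42,-52.6,9.4,0,0,1.3],[-43.2,-54.2,9.8,0,0,1.318],[-43.7,-54.8,9.8,0,0,1.318],[-43.7,-54.8,9.8,0,0,1.318]], "gripper": -1}}

```text
clock: 2.1
tool_pos: [0.4297, -0.084, 0.1502]
ee_rot: [2.223, 2.22, -0.003]
force: [-0.1, 0.5, 0.2]
finger_gap: -0.0002
```

```bash
python3 - <<'E'
from h import *
grab('scene','s1.png')
rel([.43,-.084,.05])
E
```

```text
clock 2.15 pos [ 0.4293 -0.0833  0.1503] F [-0.4  -1.17  0.48] gap -0.00018586934738263385 rel cm [-0.06  0.08 10.03] turn [-0.001  0.001 -0.   ]
```

View pics/s1.png

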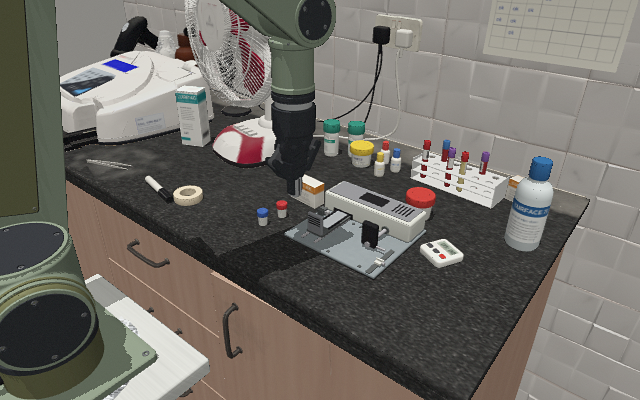

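The gripper hangs at about (292,185), in front of and above the tab at (322,218). Next I lower it and approach the tab.

Emit:
{"name": "step_arm", "arguments": {"commands": [[0,0,2,0,0,0],[0,0,4,0,0,0],[0,0,6,0,0,0],[0,0,8,0,0,0],[0,0,9.5,0,0,0],[0,0,10,0,0,0],[0,1,10,0,0,0],[0,2,10,0,0,0],[0,2.8,10,0,0,0],[0,3.2,10,0,0,0],[0,3.2,10,0,0,0]]}}

```text
clock: 3.25
tool_pos: [0.4623, -0.0835, 0.0507]
ee_rot: [2.221, 2.221, -0.001]
force: [0.0, 0.5, -0.3]
finger_gap: -0.0001
```

```bash
python3 - <<'E'
from h import *
d=grab('scene')
a=d['frame'][125:285,230:470,::-1];cv2.imwrite('pics/s2.png',cv2.resize(a,None,fx=3.3,fy=3.3,interpolation=cv2.INTER_CUBIC))
rel([.43,-.084,.05])
E
```

```text
clock 3.3 pos [ 0.4615 -0.0834  0.0505] F [-0.17 -0.12  0.32] gap 0.00035572653051570163 rel cm [-0.06 -3.15  0.05] turn [-0.001  0.001 -0.   ]
```

View pics/s2.png

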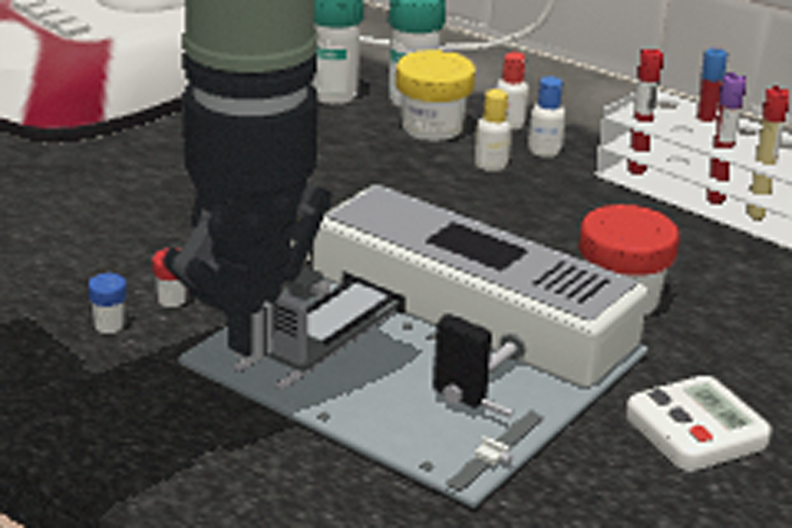

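The closed fingers sit just in front of the tab, which is at about (290,330) in the crop, and they are clear of everything else. Now I push.

Emit:
{"name": "step_arm", "arguments": {"commands": [[0,0.5,0,0,0,0],[0,1,0,0,0,0],[0,1.5,0,0,0,0],[0,2,0,0,0,0],[0,2.5,0,0,0,0],[0,3,0,0,0,0],[0,3.5,0,0,0,0],[0,4,0,0,0,0],[0,4.5,0,0,0,0],[0,5,0,0,0,0],[0,5.3,0,0,0,0],[0,5.6,0,0,0,0]]}}

```text
clock: 4.5
tool_pos: [0.5172, -0.0834, 0.0502]
ee_rot: [-2.221, -2.221, 0.003]
force: [0.3, -0.7, -1.1]
finger_gap: 0.0001
```

Emit:
{"name": "step_arm", "arguments": {"commands": [[0,0.2,0,0,0,0],[0,0.4,0,0,0,0],[0,0.6,0,0,0,0],[0,0.8,0,0,0,0],[0,1.0,0,0,0,0]]}}

```text
clock: 5.0
tool_pos: [0.5197, -0.0831, 0.0496]
ee_rot: [-2.21, -2.212, 0.021]
force: [-22.4, -3.4, 16.3]
finger_gap: -0.0001
```

```bash
python3 - <<'E'
from h import *
d=grab('scene')
a=d['frame'][125:285,230:470,::-1];cv2.imwrite('pics/s3.png',cv2.resize(a,None,fx=3.3,fy=3.3,interpolation=cv2.INTER_CUBIC))
rel([.5365,-.084,.05])
E
```

```text
clock 5.05 pos [ 0.5196 -0.0831  0.0496] F [-18.7   -2.72  13.82] gap 0.00022223700234970536 rel cm [-0.09  1.69 -0.08] turn [-0.02  -0.     0.001]
```

View pics/s3.png

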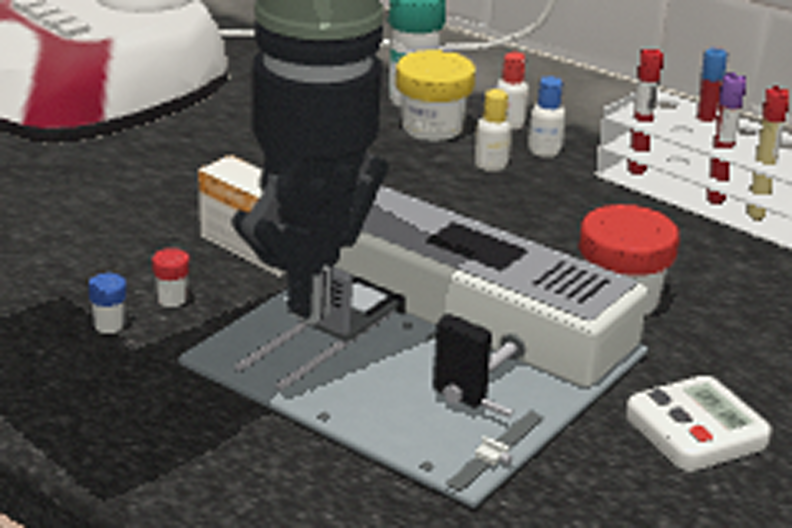

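```bash
python3 - <<'E'
from h import *
s=grab('scene');t=grab('top')
def C(u,v,z):return ray(s,230+(u+.5)/3.3-.5,125+(v+.5)/3.3-.5,z)
o=np.load('scene0.npz')
print('now',C(350,338,.016),'before',ray(o,270+213.5/4-.5,165+283.5/4-.5,.016))
a=s['frame'][170:240,290:370,::-1];b=t['frame'][165:260,300:400,::-1]
cv2.imwrite('pics/s4.png',cv2.resize(a,None,fx=8,fy=8,interpolation=cv2.INTER_CUBIC))
cv2.imwrite('pics/t4.png',cv2.resize(b,None,fx=6,fy=6,interpolation=cv2.INTER_CUBIC))
E
```

```text
now [ 0.53859813 -0.10502404  0.016     ] before [ 0.49683693 -0.1035934   0.016     ]
```

View pics/s4.png

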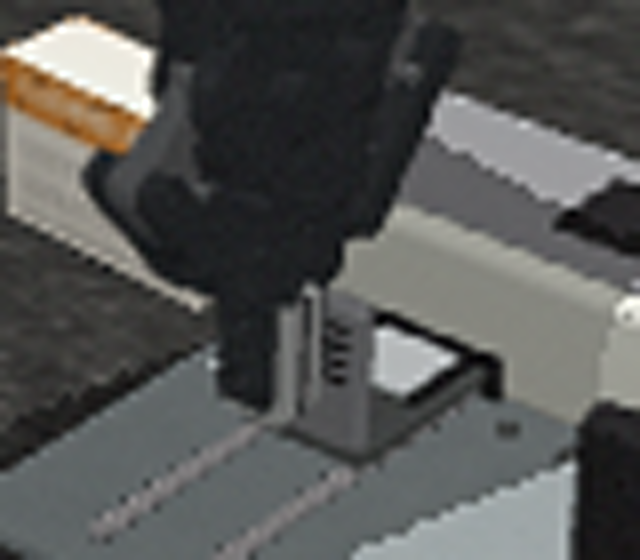

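View pics/t4.png

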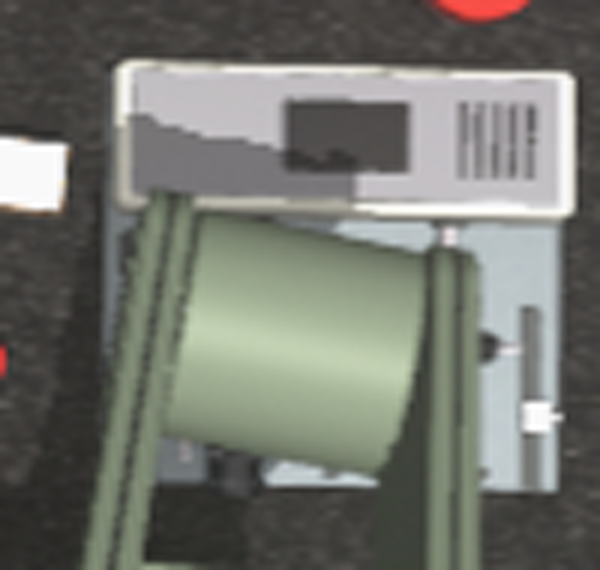

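```bash
python3 - <<'E'
from h import *
s=r.state();F=s['force'];M=s['wrist_torque'];print(F,M,s['joint_pos'].round(3), s['tau'].round(1));print(np.cross(F,M)/(F@F))
d=get_image
a=grab('scene')
# heights via depth of gripper near knuckle
for (u,v) in ((290+430//8,170+50//8),(290+390//8,170+180//8),(290+350//8,170+230//8),(290+320//8,170+270//8),(290+110//8,170+180//8),(290+245//8,170+340//8)):
    zc=a['depth'][v,u];print(u,v,(a['R'].T@(np.linalg.inv(a['K'])@np.array([u,v,1.])*zc-a['t'])).round(3))
E
```

```text
[-18.86672206  -3.01289628  15.66652228] [-0.40977493  2.66817929 -0.02700671] [-0.179  0.46   1.922 -0.004  0.779 -0.176] [  3.  -35.8 -23.5   1.2  -5.1  -0. ]
[-0.06834026 -0.01135071 -0.08448302]
343 176 [ 0.574 -0.093  0.119]
338 192 [ 0.556 -0.095  0.09 ]
333 198 [ 0.543 -0.092  0.08 ]
330 203 [ 0.529 -0.096  0.076]
303 192 [ 0.46  -0.082  0.126]
320 212 [ 0.509 -0.086  0.06 ]
```

Emit:
{"name": "step_arm", "arguments": {"commands": [[0,-0.5,0,0.02,0,0],[0,-1.5,0,0.02,0,0],[0,-2.5,0,0.02,0,0],[0,-4,0,0.02,0,0],[0,-5.5,0,0.02,0,0],[0,-7,0,0.02,0,0],[0,-9,-2,0.02,0,0],[0,-12,-5,0.02,0,0],[0,-15,-9,0.02,0,0],[0,-17,-12,0.02,0,0],[0,-17,-12,0.02,0,0]]}}

```text
clock: 6.3
tool_pos: [0.3517, -0.0834, 0.176]
ee_rot: [-2.207, -2.207, 0.036]
force: [0.4, -0.7, -0.0]
finger_gap: -0.0001
```

```bash
python3 - <<'E'
from h import *
for n in('scene','top'):
    d=grab(n,n+'5.png');np.savez(n+'5.npz',**{k:d[k] for k in('frame','depth','K','R','t')})
a=cv2.imread('pics/top5.png')[165:260,310:410];cv2.imwrite('pics/top5c.png',cv2.resize(a,None,fx=6,fy=6,interpolation=cv2.INTER_CUBIC))
a=cv2.imread('pics/scene5.png')[165:285,270:450];cv2.imwrite('pics/scene5c.png',cv2.resize(a,None,fx=4.4,fy=4.4,interpolation=cv2.INTER_CUBIC))
rel([.5365,-.084,.05])
E
```

```text
clock 6.4 pos [ 0.3521 -0.0833  0.1732] F [-0.16  0.14 -0.14] gap 2.116829202936785e-05 rel cm [-0.08 18.86 11.66] turn [-0.036  0.     0.   ]
```

View pics/top5c.png

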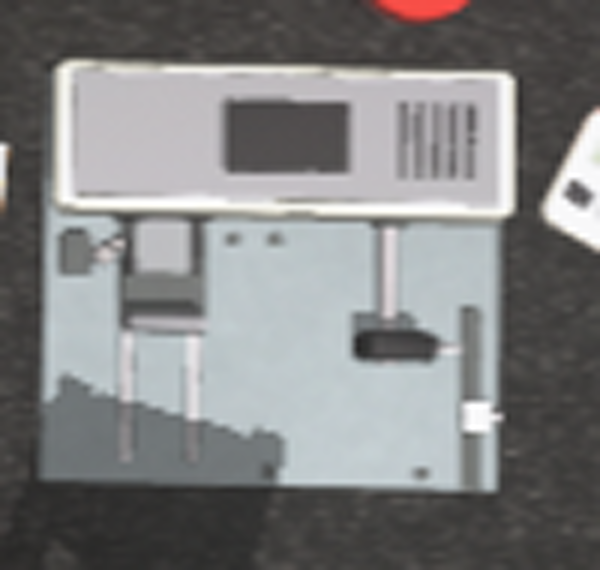

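View pics/scene5c.png

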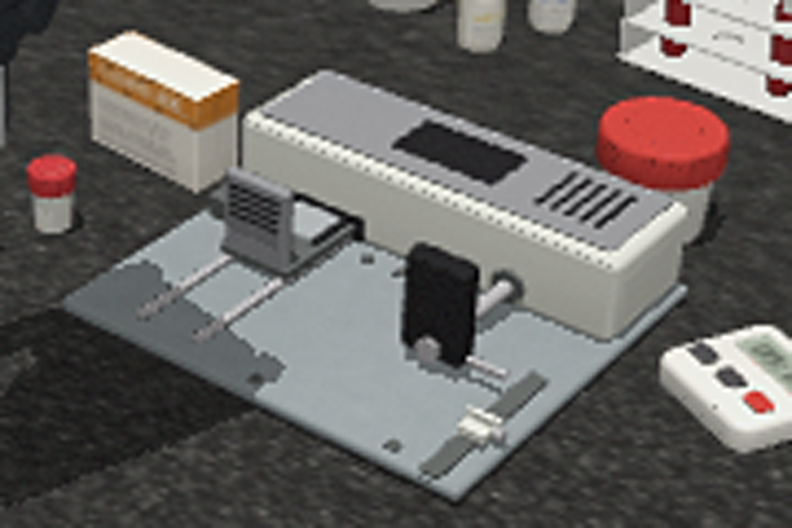

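```bash
python3 - <<'E'
from h import *
print(r.tcp_to_tips)
d=np.load('top5.npz');s=np.load('scene5.npz')
def T(u,v,z): return ray(d,310+(u+.5)/6-.5,165+(v+.5)/6-.5,z).round(4)
def S(u,v,z): return ray(s,270+(u+.5)/4.4-.5,165+(v+.5)/4.4-.5,z).round(4)
print('tab near top',T(128,332,.062),T(205,332,.062),'far',T(165,318,.062))
print('S tab near bottom R',S(286,272,.016),'near bottom L',S(222,243,.016),'near top R',S(289,191,.062),'near top L',S(227,170,.062))
o=np.load('scene0.npz')
def O(u,v,z): return ray(o,270+(u+.5)/4-.5,165+(v+.5)/4-.5,z).round(4)
print('orig',O(213,283,.016),O(152,255,.016),O(213,203,.062),O(154,186,.062))
print('head front S top',S(246,128,.06),S(610,272,.06))
print('bump/roller', T(100,246,.02), T(70,250,.02))
E
```

```text
0.017
tab near top [ 0.5325 -0.0664  0.062 ] [ 0.5332 -0.1025  0.062 ] far [ 0.5394 -0.0836  0.062 ]
S tab near bottom R [ 0.5391 -0.1017  0.016 ] near bottom L [ 0.5397 -0.0617  0.016 ] near top R [ 0.5383 -0.1025  0.062 ] near top L [ 0.5349 -0.0679  0.062 ]
orig [ 0.4968 -0.1036  0.016 ] [ 0.4967 -0.0627  0.016 ] [ 0.4992 -0.1008  0.062 ] [ 0.4928 -0.0674  0.062 ]
head front S top [ 0.5761 -0.047   0.06  ] [ 0.5768 -0.2523  0.06  ]
bump/roller [ 0.5746 -0.0541  0.02  ] [ 0.5724 -0.0395  0.02  ]
```

```bash
python3 - <<'E'
from h import *
A=cv2.imread('pics/top0.png')[198:245,312:352];B=cv2.imread('pics/top5.png')[198:245,312:352]
C=cv2.imread('pics/scene0.png')[185:245,300:360];D=cv2.imread('pics/scene5.png')[185:245,300:360]
f=lambda a,h:cv2.resize(a,(int(a.shape[1]*h/a.shape[0]),h),interpolation=cv2.INTER_CUBIC)
cv2.imwrite('pics/cmp.png',np.vstack([np.hstack([f(A,295),f(B,295)]),np.hstack([f(C,300),f(D,300)])[:,:502]]) if False else np.hstack([f(A,380),f(B,380)]))
cv2.imwrite('pics/cmp2.png',np.hstack([f(C,390),f(D,390)]))
E
```

```text
(no output)
```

View pics/cmp.png

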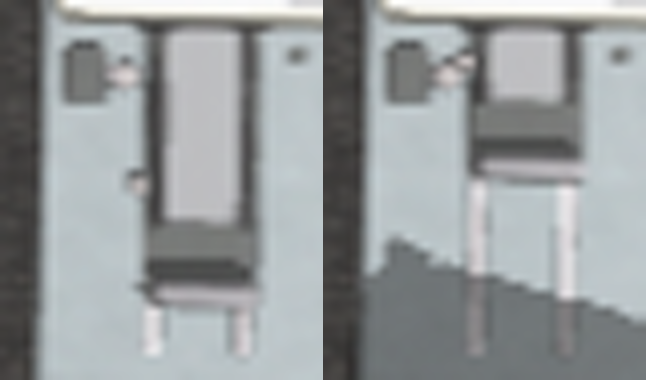

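View pics/cmp2.png

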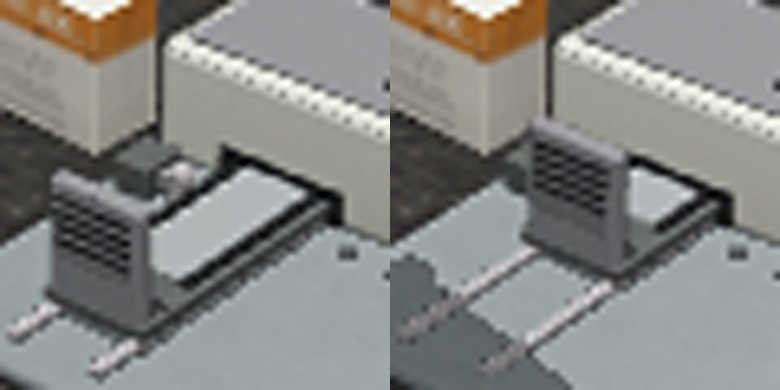

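The top comparison shows the carriage bump now past the roller: it was at (135,183) and is now at (465,60), with the roller at (445,75). The 22 N push against a hard stop agrees that the carriage is home. Next is the handle.

```bash
python3 - <<'E'
from h import *
rel([.529,-.193,.14])
d=np.load('top5.npz')
def T(u,v,z): return ray(d,310+(u+.5)/6-.5,165+(v+.5)/6-.5,z).round(4)
print('handle',T(355,345,.068),T(437,347,.068),T(396,331,.068),T(396,361,.068),'ptr',T(452,350,.02),'rider',T(477,402,.024),T(477,432,.024),'ridge tip',T(500,417,.024))
E
```

```text
clock 6.4 pos [ 0.3521 -0.0833  0.1732] F [-0.16  0.14 -0.14] gap 2.116829202936785e-05 rel cm [-10.98  17.79   2.69] turn [-0.036  0.     0.   ]
handle [ 0.5285 -0.1722  0.068 ] [ 0.5284 -0.2107  0.068 ] [ 0.5355 -0.1913  0.068 ] [ 0.5215 -0.1915  0.068 ] ptr [ 0.5275 -0.2272  0.02  ] rider [ 0.5025 -0.2388  0.024 ] [ 0.488  -0.2389  0.024 ] ridge tip [ 0.4954 -0.2501  0.024 ]
```

Emit:
{"name": "step_arm", "arguments": {"commands": [[-1,2,0,0,0,0],[-2.5,4,0,-0.01,0,0],[-4,6,0,-0.02,0,0],[-5.5,8.5,0.5,-0.03,0,0],[-7,11,1,-0.036,0,0],[-8.5,13.5,1.5,-0.036,0,0],[-10,16,2.2,-0.036,0,0],[-10.8,17.4,2.7,-0.036,0,0],[-10.9,17.8,2.7,-0.036,0,0],[-10.9,17.8,2.7,-0.036,0,0]], "gripper": 0.0}}

```text
clock: 7.4
tool_pos: [0.5288, -0.1918, 0.1388]
ee_rot: [-2.22, -2.221, 0.001]
force: [-1.4, 0.1, 0.7]
finger_gap: 0.0427
```

```bash
python3 - <<'E'
from h import *
d=grab('scene')
a=d['frame'][100:285,230:470,::-1];cv2.imwrite('pics/s6.png',cv2.resize(a,None,fx=3.2,fy=3.2,interpolation=cv2.INTER_CUBIC))
rel([.5285,-.192,.049])
E
```

```text
clock 7.45 pos [ 0.5283 -0.1916  0.1393] F [-0.24  0.31 -0.13] gap 0.04273823463397047 rel cm [-0.05  0.04  9.03] turn [-0.002 -0.001  0.001]
```

View pics/s6.png

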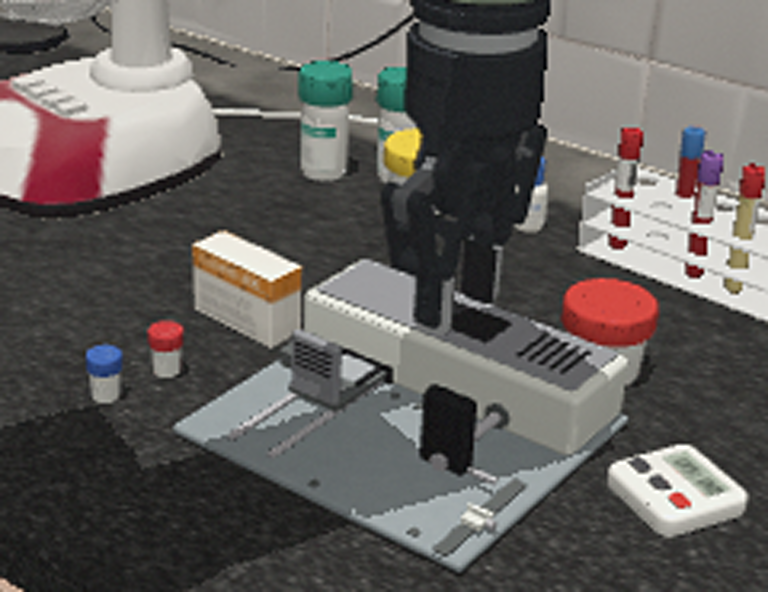

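The jaws straddle the handle at about (450,430) in the crop. I lower in stages.

Emit:
{"name": "step_arm", "arguments": {"commands": [[0,0,1.5,0,0,0],[0,0,3,0,0,0],[0,0,4.5,0,0,0],[0,0,6,0,0,0],[0,0,7,0,0,0],[0,0,7.7,0,0,0],[0,0,8.3,0,0,0],[0,0,8.8,0,0,0],[0,0,9,0,0,0],[0,0,9,0,0,0]]}}

```text
clock: 8.45
tool_pos: [0.5282, -0.1915, 0.0493]
ee_rot: [-2.22, -2.221, 0.001]
force: [-0.5, 0.4, -0.0]
finger_gap: 0.0427
```

```bash
python3 - <<'E'
from h import *
d=grab('scene')
a=d['frame'][145:270,300:440,::-1];cv2.imwrite('pics/s7.png',cv2.resize(a,None,fx=4.8,fy=4.8,interpolation=cv2.INTER_CUBIC))
rel([.5285,-.192,.049])
E
```

```text
clock 8.5 pos [ 0.5283 -0.1915  0.0495] F [-0.08 -0.8  -0.13] gap 0.04294770652196636 rel cm [-0.05  0.02  0.05] turn [-0.001 -0.001  0.001]
```

View pics/s7.png

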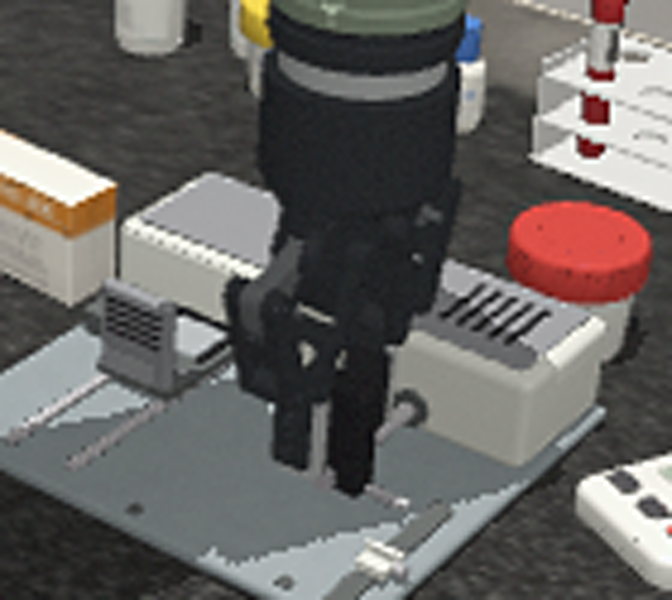

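The pads are on either side of the handle, with no contact force. I close the gripper.

Emit:
{"name": "step_arm", "arguments": {"commands": [[0,0,0,0,0,0],[0,0,0,0,0,0],[0,0,0,0,0,0],[0,0,0,0,0,0],[0,0,0,0,0,0],[0,0,0,0,0,0],[0,0,0,0,0,0]], "gripper": -1}}

```text
clock: 9.2
tool_pos: [0.5282, -0.1917, 0.0499]
ee_rot: [-2.22, -2.221, 0.001]
force: [-2.5, -1.2, 6.4]
finger_gap: 0.0135
```

```bash
python3 - <<'E'
from h import *
rel([.5285-.033,-.192,.049])
E
```

```text
clock 9.2 pos [ 0.5282 -0.1917  0.0499] F [-2.51 -1.24  6.37] gap 0.01350123213139142 rel cm [-0.03 -3.27  0.09] turn [-0.001 -0.     0.001]
```

Emit:
{"name": "step_arm", "arguments": {"commands": [[0,-0.2,0,0,0,0],[0,-0.5,0,0,0,0],[0,-0.8,0,0,0,0],[0,-1.1,0,0,0,0],[0,-1.4,0,0,0,0],[0,-1.7,0,0,0,0],[0,-2.0,0,0,0,0],[0,-2.3,0,0,0,0],[0,-2.6,0,0,0,0],[0,-2.9,0,0,0,0],[0,-3.1,0,0,0,0],[0,-3.2,0,0,0,0],[0,-3.2,0,0,0,0],[0,-3.2,0,0,0,0]]}}

```text
clock: 10.6
tool_pos: [0.4966, -0.1916, 0.0499]
ee_rot: [-2.221, -2.222, -0.0]
force: [5.5, 1.4, -3.3]
finger_gap: 0.0131
```

```bash
python3 - <<'E'
from h import *
d=grab('scene','scene8.png');t=grab('top','top8.png')
for n,q in(('scene8',d),('top8',t)): np.savez(n+'.npz',**{k:q[k] for k in('frame','depth','K','R','t')})
a=d['frame'][225:275,345:425,::-1];cv2.imwrite('pics/s8.png',cv2.resize(a,None,fx=10,fy=10,interpolation=cv2.INTER_CUBIC))
a=t['frame'][195:255,310:410,::-1];cv2.imwrite('pics/t8.png',cv2.resize(a,None,fx=8,fy=8,interpolation=cv2.INTER_CUBIC))
rel([.495,-.192,.049])
E
```

```text
clock 10.7 pos [ 0.4966 -0.1916  0.0499] F [ 4.84  1.97 -3.59] gap 0.013256613591214461 rel cm [-0.04 -0.16  0.09] turn [-0. -0.  0.]
```

View pics/s8.png

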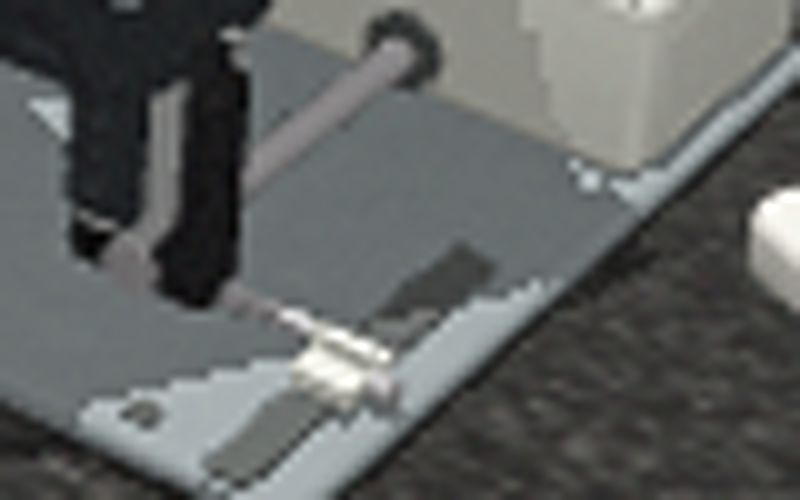

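View pics/t8.png

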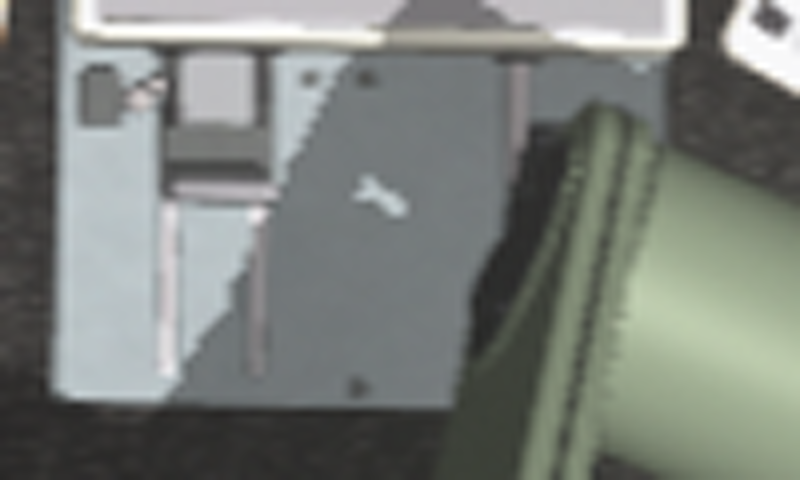

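View pics/scene8.png

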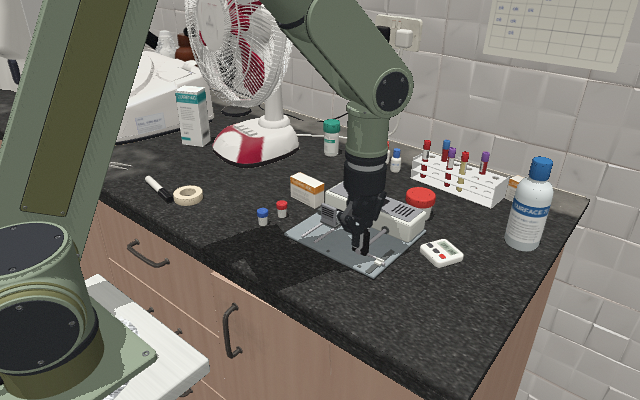

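```bash
python3 - <<'E'
from h import *
I=[cv2.imread(f'pics/{n}.png')[245:275,362:402] for n in('scene5','scene8')]
cv2.imwrite('pics/rz.png',np.vstack([cv2.resize(i,None,fx=10,fy=10,interpolation=cv2.INTER_NEAREST) for i in I]))
I=[cv2.imread(f'pics/{n}.png')[215:245,375:405] for n in('top5',)]
cv2.imwrite('pics/rt.png',np.vstack([cv2.resize(i,None,fx=16,fy=16,interpolation=cv2.INTER_NEAREST) for i in I]))
E
```

```text
(no output)
```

View pics/rz.png

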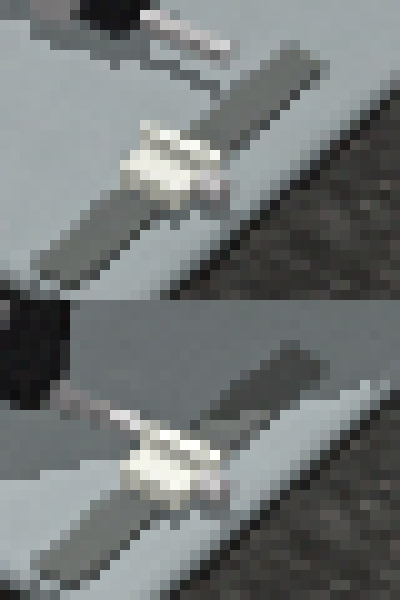

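View pics/rt.png

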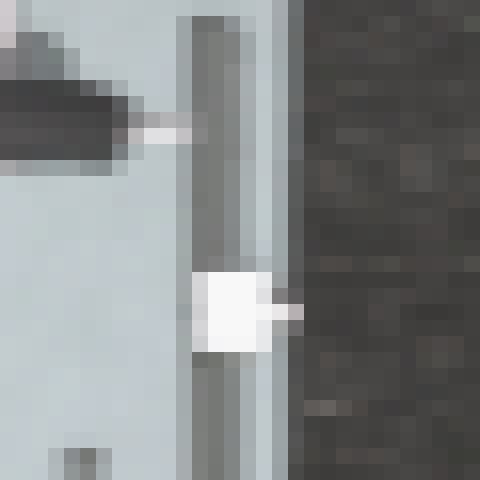

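```bash
python3 - <<'E'
from h import *
s=np.load('scene5.npz')
z=lambda p:((proj(s,p)-[362,245]+.5)*10).round(0)
for x in(.488,.495,.502):
  for y in(-.231,-.2385,-.246): print(x,y,'z.024',z([x,y,.024]),'z.021',z([x,y,.021]),'z.014',z([x,y,.014]))
print('shut ptr tip pred',z([.528,-.230,.02]),'base',z([.528,-.212,.02]))
print('rail', z([.46,-.2385,.012]),z([.54,-.2385,.012]))
print('plate corner',(proj(s,[.460,-.252,.01])), (proj(s,[.460,-.0275,.01])))
E
```

```text
0.488 -0.231 z.024 [114. 138.] z.021 [113. 150.] z.014 [110. 180.]
0.488 -0.2385 z.024 [147. 153.] z.021 [146. 166.] z.014 [143. 196.]
0.488 -0.246 z.024 [181. 169.] z.021 [180. 182.] z.014 [177. 211.]
0.495 -0.231 z.024 [134. 120.] z.021 [133. 133.] z.014 [130. 163.]
0.495 -0.2385 z.024 [167. 136.] z.021 [166. 148.] z.014 [164. 178.]
0.495 -0.246 z.024 [201. 151.] z.021 [200. 164.] z.014 [197. 194.]
0.502 -0.231 z.024 [154. 103.] z.021 [153. 116.] z.014 [150. 146.]
0.502 -0.2385 z.024 [187. 118.] z.021 [186. 131.] z.014 [183. 161.]
0.502 -0.246 z.024 [221. 134.] z.021 [220. 147.] z.014 [217. 176.]
shut ptr tip pred [221.  57.] base [143.  22.]
rail [ 60. 276.] [287.  78.]
plate corner [373.57382255 275.95124686] [283.43784957 232.24704801]
```

```bash
python3 - <<'E'
from h import *
s=np.load('scene5.npz');s8=np.load('scene8.npz')
g5=s['frame'].mean(2);g8=s8['frame'].mean(2)
np.set_printoptions(linewidth=200)
print('5 ptr');print(g5[245:252,375:387].astype(int))
print('5 rider');print(g5[256:268,373:387].astype(int))
print('8');print(g8[252:268,366:387].astype(int))
E
```

```text
5 ptr
[[ 16  29  94 163 163 164 162 164 164 163 163 161]
 [ 15 212 202 174 135 162 163 164 164 164 165 162]
 [ 37 104 131 192 195 184 171 164 163 164 163 163]
 [106 102 105 110 126 170 192 185 172 165 162 163]
 [103 100 171 146 119 123 104 159 202 212 146 163]
 [101  97 168 171 172 138 133 119  99 136 145 165]
 [172 108  97  96  95 168 172 172 155 139 167 168]]
5 rider
[[166 166 165 165 164 163 163 166 166 139 106 106 108 106]
 [166 166 165 205 185 169 165 166 123 103 105 107 107 108]
 [167 167 164 159 201 244 228 127 105 101 101 105 107  83]
 [166 164 163 181 149 138 194 242 247 174 104 102  73  96]
 [166 153 214 231 213 168 144 138 192 199 244 118 130 169]
 [165 210 231 234 231 232 213 167 137 162 154 133 165 168]
 [168 145 164 217 234 233 232 238 203 198 177 167 166 165]
 [172 140 158 142 156 214 238 228 151 174 197 131 149 166]
 [110 102  97 121 152 152 155 139  97 115 141 100 152 161]
 [104 104 106 102  97 109 153 114 100  88  95  98 161 157]
 [106 105 104 104  73  82  96  98 171 108  98 101 117 121]
 [107 106 111  64 129 170 105 166 169 168 164 122 117  59]]
8
[[ 22  18  65 113
[... 675 characters left out ...]
00]
 [108 109 108 109 108 108 109 104 111 213 241 222 175 151 146 200 206 252 124 137 177]
 [107 108 106 105 179 182 181 178 209 241 242 239 240 221 175 145 169 161 141 173 175]
 [177 180 180 178 178 176 178 178 154 171 226 242 241 241 245 211 207 185 175 173 174]
 [177 176 176 175 175 175 178 180 147 166 149 164 221 246 236 161 183 205 139 155 175]
 [175 175 175 174 175 178 150 117 109  99 127 160 160 163 147 106 121 150 106 157 169]
 [175 174 175 175 177 123 117 112 109 110 109 102 114 160 121 106  94 101 101 169 163]
 [176 174 175 177 138 112 111 112 112 111 112  79  87 105 105 180 115 106 109 123 128]
 [174 175 177 148 113 110 112 111 111 116  70 137 180 112 175 177 176 171 128 123  62]]
```

```bash
python3 - <<'E'
from h import *
s=np.load('scene5.npz');s8=np.load('scene8.npz');t=np.load('top5.npz')
g5=s['frame'].mean(2)
def xl(u,v,z): return ray(s,u,v,z).round(4)
print('ptr shut (scene)',[xl(u,v,.0205) for u,v in((379,247),(381,248),(383,249),(384,249))])
print('ptr now',[xl(u,v,.0205) for u,v in((373,256),(374,256.3),(375,256.6))])
for z in(.024,.027): print('ridge top',z,[xl(u,v,z) for u,v in((378,258),(380,258.8),(381,259.2),(383,260))])
print('rider front top edge .021/.024', xl(376,261.6,.021),xl(376,261.6,.024))
gt=t['frame'].mean(2)
np.set_printoptions(linewidth=200);print(gt[219:240,384:395].astype(int))
for y in(.008,):
  pass
print('depths ridge',[ (s['R'].T@(np.linalg.inv(s['K'])@np.array([u,v,1.])*s['depth'][v,u]-s['t'])).round(4) for u,v in((378,258),(380,259),(381,259),(377,261),(378,261),(379,261),(380,262))])
print('depths top',[ (t['R'].T@(np.linalg.inv(t['K'])@np.array([u,v,1.])*t['depth'][v,u]-t['t'])).round(4) for u in(389,390) for v in range(231,238)])
E
```

```text
ptr shut (scene) [array([ 0.5306, -0.2178,  0.0205]), array([ 0.5303, -0.2226,  0.0205]), array([ 0.5299, -0.2274,  0.0205]), array([ 0.5312, -0.2289,  0.0205])]
ptr now [array([ 0.4982, -0.2249,  0.0205]), array([ 0.4987, -0.2269,  0.0205]), array([ 0.4991, -0.2289,  0.0205])]
ridge top 0.024 [array([ 0.4949, -0.238 ,  0.024 ]), array([ 0.4952, -0.2423,  0.024 ]), array([ 0.4953, -0.2444,  0.024 ]), array([ 0.4956, -0.2487,  0.024 ])]
ridge top 0.027 [array([ 0.4914, -0.24  ,  0.027 ]), array([ 0.4917, -0.2443,  0.027 ]), array([ 0.4918, -0.2464,  0.027 ]), array([ 0.4921, -0.2506,  0.027 ])]
rider front top edge .021/.024 [ 0.4865 -0.2392  0.021 ] [ 0.4831 -0.2412  0.024 ]
[[197 196 163 116 122 136 171 195 168 104  64]
 [197 196 163 117 122 133 172 197 171 105  66]
 [194 194 163 118 122 133 171 196 172 105  69]
 [166 180 170 127 121 131 170 197 169 100  62]
 [224 224 193 132 122 130 169 197 169  99  63]
 [196 194 163 119 121 129 167 197 169 101  70]
 [196 196 164 120 121 135 173 197 165  90  75]
 [196 195 164 119 121 135 174 198 166  90  72]
 [196 196 164 117 121 135 174 199 165  8
[... 653 characters left out ...]
7]), array([ 0.498 , -0.2429,  0.0222]), array([ 0.4933, -0.2374,  0.0176]), array([ 0.4947, -0.2387,  0.0174]), array([ 0.4928, -0.242 ,  0.0201]), array([ 0.4943, -0.2434,  0.0176])]
depths top [array([ 0.504 , -0.2404,  0.0151]), array([ 0.5012, -0.2396,  0.019 ]), array([ 0.4983, -0.2393,  0.0207]), array([ 0.4955, -0.2382,  0.0258]), array([ 0.4924, -0.2396,  0.0196]), array([ 0.4895, -0.24  ,  0.0177]), array([ 0.4864, -0.2409,  0.0136]), array([ 0.5041, -0.244 ,  0.0121]), array([ 0.5012, -0.2425,  0.0193]), array([ 0.4983, -0.2425,  0.0193]), array([ 0.4955, -0.2416,  0.0238]), array([ 0.4925, -0.2426,  0.0193]), array([ 0.4897, -0.2416,  0.024 ]), array([ 0.4864, -0.2442,  0.0118])]
```

```bash
python3 - <<'E'
from h import *
s=np.load('scene5.npz');t=np.load('top5.npz')
p=lambda P:proj(s,P).round(2)
q=lambda P:proj(t,P).round(2)
for x in(.5285,):
  for dx in(-.007,.007):
    for y in(-.175,-.209): print(dx,y,'scene top',p([x+dx,y,.068]),'bottom',p([x+dx,y,.016]),'top',q([x+dx,y,.068]))
cv2.imwrite('pics/hz.png',cv2.resize(s['frame'][215:255,355:390,::-1],None,fx=14,fy=14,interpolation=cv2.INTER_NEAREST))
cv2.imwrite('pics/hz2.png',cv2.resize(t['frame'][212:230,362:392,::-1],None,fx=20,fy=20,interpolation=cv2.INTER_NEAREST))
E
```

```text
-0.007 -0.175 scene top [359.74 220.99] bottom [358.34 242.9 ] top [369.72 224.62]
-0.007 -0.209 scene top [374.38 227.11] bottom [372.56 249.28] top [381.81 224.87]
0.007 -0.175 scene top [363.77 218.08] bottom [362.28 239.84] top [369.77 219.61]
0.007 -0.209 scene top [378.34 224.07] bottom [376.43 246.09] top [381.85 219.86]
```

View pics/hz.png

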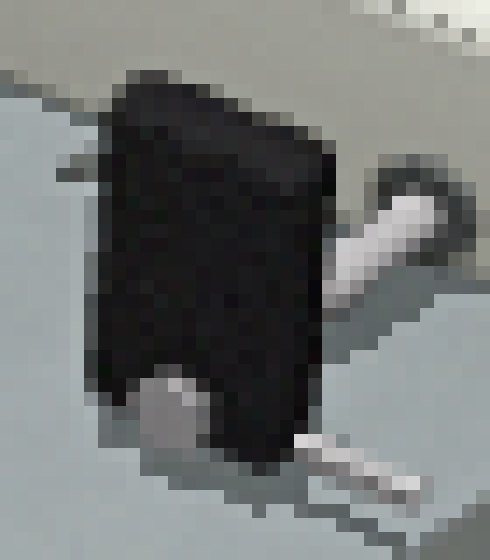

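View pics/hz2.png

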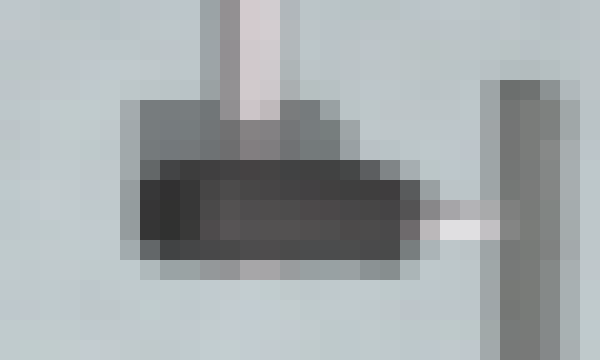

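```bash
python3 - <<'E'
from h import *
s=np.load('scene5.npz');t=np.load('top5.npz')
z=lambda P:((proj(s,P)-[355,215]+.5)*14).round(0)
q=lambda P:((proj(t,P)-[362,212]+.5)*20).round(0)
print('knob',z([.519,-.194,.022]),z([.5215,-.194,.022]),q([.518,-.194,.022]))
print('rod at head',z([.589,-.194,.022]),'rod mid',z([.56,-.194,.022]),q([.56,-.194,.022]))
for x in(.5275,.5285,.530):print('ptr',x,z([x,-.216,.02]),z([x,-.231,.02]),q([x,-.216,.02]),q([x,-.231,.02]))
print('plate right edge, corner', proj(s,[.46,-.252,.01]),proj(s,[.46,-.0275,.01]))
cv2.imwrite('pics/pc.png',cv2.resize(s['frame'][255:290,355:400,::-1],None,fx=14,fy=14,interpolation=cv2.INTER_NEAREST))
E
```

```text
knob [157. 420.] [167. 412.] [244. 289.]
rod at head [421. 210.] rod mid [315. 295.] [247.   1.]
ptr 0.5275 [320. 463.] [411. 504.] [392. 227.] [494. 229.]
ptr 0.5285 [324. 460.] [415. 500.] [392. 220.] [494. 222.]
ptr 0.53 [330. 455.] [421. 495.] [392. 210.] [494. 212.]
plate right edge, corner [373.57382255 275.95124686] [283.43784957 232.24704801]
```

View pics/pc.png

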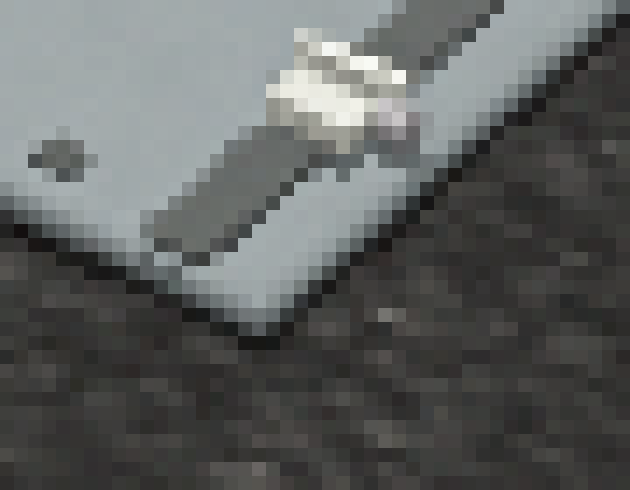

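```bash
python3 - <<'E'
from h import *
np.set_printoptions(linewidth=200,suppress=True)
def hz(d,us,vs):
    o=np.zeros((len(vs),len(us)))
    for i,v in enumerate(vs):
        for j,u in enumerate(us): o[i,j]=(d['R'].T@(np.linalg.inv(d['K'])@np.array([u,v,1.])*d['depth'][v,u]-d['t']))[2]*1000
    return o
for n in('top0','top5'):
    d=np.load(n+'.npz');print(n);print(hz(d,range(382,388),range(219,228)).round(1));print(d['frame'].mean(2)[219:228,382:388].astype(int))
    print(hz(d,range(386,394),range(230,239)).round(1))
for n in('scene0','scene5'):
    d=np.load(n+'.npz');print(n);print(hz(d,range(376,386),range(244,253)).round(1))
E
```

```text
top0
[[10.8  7.8 12.1 11.9 10.8 13.1]
 [11.6 11.6 11.7  9.6 13.7 11.3]
 [67.4  9.2 11.   8.6 10.2 14.8]
 [70.2 62.4 20.6 23.5 19.9 13.5]
 [72.1 65.2 22.3 25.3 21.1 21. ]
 [66.1 10.3 10.2 11.8  8.3 12.9]
 [11.8 12.1 10.  11.6 10.3 10.6]
 [11.4 10.   9.  10.3  7.3 13.5]
 [10.4 12.5 14.3  9.5  7.   7.5]]
[[195 197 196 195 162 116]
 [171 193 196 196 162 116]
 [ 90 157 194 194 163 118]
 [ 83 135 166 180 169 127]
 [107 185 223 224 193 132]
 [124 179 195 193 163 118]
 [177 196 196 195 164 118]
 [197 196 196 195 163 118]
 [196 196 195 195 164 117]]
[[ 9.1  5.9 15.1 10.2 14.  13.8  7.   7.3]
 [ 7.6 11.5 12.8 16.9 11.2 12.8 12.3  8.2]
 [ 9.6 15.7 15.7 20.6 21.3 20.3  9.6  9.5]
 [10.2 14.6 18.9 18.1 18.9 19.7 12.4  5.1]
 [12.  16.8 24.  22.4 23.4 22.5 27.  17.2]
 [12.4 18.1 22.9 20.3 16.8 21.  16.4 18.1]
 [ 9.3 21.3 18.4 21.3 21.5 23.  11.5  6.9]
 [ 8.3 17.1 15.5 11.3 15.6  9.1  9.2  7.3]
 [13.4 15.1 13.9 14.6 11.4  6.8 11.1  4.6]]
top5
[[10.6 12.4  9.4 12.5 14.9 16.2]
 [ 6.3  9.4 10.9  9.3 10.5 13.6]
 [69.4  9.1  9.9 11.5 12.9 14.6]
 [66.9 63.5 22.6 19.9 24.6 12.2]
 [68.8 66.4 22.2 23.1 23.5 2
[... 1129 characters left out ...]
  21.3  20.9  23.2   9.3]
 [  8.4   9.1   8.3   8.3   9.2  17.6  19.3  22.   20.1   8.8]
 [  9.5   9.7   9.5   9.    7.8   9.6   9.5   8.4  17.5   9.4]
 [ 10.7   8.8   9.4   8.3   9.5   9.5  10.6   8.4  10.6   8.7]]
scene5
[[25.5 21.4  9.3 11.6  8.7  9.   9.3  9.8 10.1  9.3]
 [22.5  9.1 10.1 10.3 10.   9.1  9.5  9.7  9.5  8.8]
 [22.1 21.5 20.7 10.2 10.8  8.5 10.9 11.  10.   9.9]
 [20.3 21.  21.1 21.5 21.1  8.4  8.1  9.5  8.7 10.7]
 [ 9.2 17.5 18.4 20.3 20.5 19.4 21.7 10.2 10.5 10.6]
 [10.6  9.8  9.1 19.9 18.4 21.  19.8 20.9 20.5  8.9]
 [10.7 10.5 11.   9.9  8.6 19.1 18.4 19.7 21.3  8.8]
 [ 8.8 10.4  9.1 10.  10.   8.8 10.9  8.9 18.6  9.3]
 [ 9.6  9.7  9.7 10.7  7.7  9.2  8.   8.8  9.9  8.4]]
```

The depth image shows the pointer covers two top-view rows (222 and 223) and the ridge one (234). Both views then put the mark about 33.1 mm from the shut pointer, so roughly 1.5 mm is left to pull.

Emit:
{"name": "step_arm", "arguments": {"commands": [[0,-0.1,0,0,0,0],[0,-0.15,0,0,0,0],[0,-0.15,0,0,0,0],[0,-0.15,0,0,0,0],[0,-0.15,0,0,0,0]]}}

```text
clock: 11.2
tool_pos: [0.4956, -0.1916, 0.05]
ee_rot: [2.221, 2.221, 0.002]
force: [5.6, 2.4, -2.7]
finger_gap: 0.0132
```

```bash
python3 - <<'E'
from h import *
np.set_printoptions(linewidth=220,suppress=True)
ds=[grab('scene') for _ in range(4)];d=ds[0];t=grab('top','top9.png')
D=np.median([q['depth'] for q in ds],0)
o=np.zeros((15,20))
for i in range(15):
  for j in range(20):
    u,v=366+j,252+i;o[i,j]=(d['R'].T@(np.linalg.inv(d['K'])@np.array([u,v,1.])*D[v,u]-d['t']))[2]*1000
print(o.round(0).astype(int));print(d['frame'].mean(2)[252:267,366:386].astype(int))
z=lambda P:proj(d,P).round(2)
for x in(.4954,.4934,.4974):print(x,'ptr pred',z([x,-.215,.02]),z([x,-.231,.02]),'ridge',z([x,-.231,.024]),z([x,-.246,.024]))
cv2.imwrite('pics/s9.png',cv2.resize(d['frame'][225:275,345:425,::-1],None,fx=10,fy=10,interpolation=cv2.INTER_NEAREST))
rel([.495,-.192,.049])
E
```

```text
[[ 26  24   9  10   9   9   9   9  10  10   9   9   9  10  10   9  10   9  10   9]
 [ 22  22  10  10   9   9   9  10  10  10   9   9  10  10   9  10   9   9   8   9]
 [ 20  21  21  22  21   9   9   9   9   9   9  10   9   9  10  10   9  10  10  13]
 [ 17  19  20  21  22  22  21  10   9  10   9  10   9  10  10   9   9  11  13  12]
 [ 10  10   9  19  20  21  21  21  21  10  10   8   9  10   9   9  12  13  13  12]
 [ 10   9  10   9   8  19  19  21  21  21  23  10   9   9  10  12  13  12  13  12]
 [  9   9   9  10   9  10   9  19  19  20  22  23  23  23  12  12  13  12  12  13]
 [  9   9  10   9   9   9   9  10  10  10  19  20  21  22  23  23  18  12  12  12]
 [  9   9  10  10   8  10  10  11   9  19  19  19  19  20  20  22  21  18  10   9]
 [ 10   9  10  10   9  10   8   9  18  18  19  18  19 288  19  19  19  17   9  10]
 [  9   9   9  10   9  10  10  10  15  17  18  19  18  17  19  18  19  19   9   9]
 [  9   9   9  10  10  11  10   9  14  15  16  17  18  18  18  16  16  18  18   9]
 [  9   9   8   8   9   9  10  12  13  13  13  15  16  17  16  16  16  17  15  10]
 [ 10  10  10  10  10
[... 1093 characters left out ...]
146 164 150 165 221 246 236 159 183 205 137 155]
 [176 176 173 175 174 177 151 117 110  99 128 159 161 165 146 106 121 151 105 158]
 [176 174 173 175 178 124 117 111 109 111 109 102 114 159 121 107  95 102 103 168]
 [175 174 174 178 138 113 110 109 112 110 113  80  88 103 103 179 114 105 108 123]]
0.4954 ptr pred [367.84 254.91] [374.86 258.14] ridge [375.01 256.44] [381.73 259.51]
0.4934 ptr pred [367.26 255.39] [374.28 258.63] ridge [374.43 256.93] [381.16 260.01]
0.4974 ptr pred [368.42 254.43] [375.43 257.65] ridge [375.58 255.95] [382.3  259.01]
clock 11.45 pos [ 0.4956 -0.1916  0.05  ] F [ 5.47  2.33 -2.77] gap 0.013298254059361884 rel cm [-0.04 -0.06  0.1 ] turn [ 0.001 -0.     0.   ]
```

View pics/s9.png

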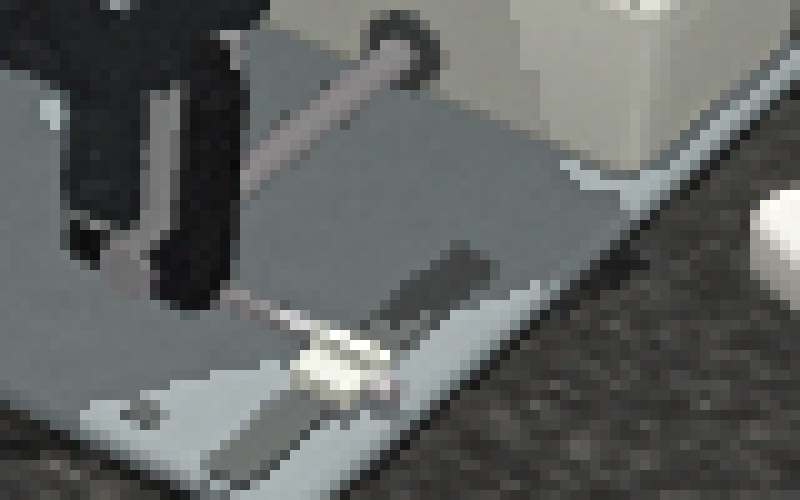

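Emit:
{"name": "step_arm", "arguments": {"commands": [[0,-0.1,0,0,0,0],[0,-0.1,0,0,0,0],[0,-0.1,0,0,0,0],[0,-0.1,0,0,0,0],[0,-0.1,0,0,0,0]]}}

```text
clock: 11.95
tool_pos: [0.4949, -0.1916, 0.0499]
ee_rot: [2.22, 2.221, 0.002]
force: [4.9, 1.8, -2.3]
finger_gap: 0.013
```

```bash
python3 - <<'E'
from h import *
np.set_printoptions(linewidth=220,suppress=True)
ds=[grab('scene','scene10.png') for _ in range(3)];d=ds[0];t=grab('top','top10.png')
D=np.median([q['depth'] for q in ds],0)
o=np.zeros((9,16))
for i in range(9):
  for j in range(16):
    u,v=366+j,253+i;o[i,j]=(d['R'].T@(np.linalg.inv(d['K'])@np.array([u,v,1.])*D[v,u]-d['t']))[2]*1000
print(o.round(0).astype(int))
rel([.495,-.192,.049])
# carriage check in top picture vs top5
a=cv2.imread('pics/top5.png')[195:250,312:340].astype(int);b=cv2.imread('pics/top10.png')[195:250,312:340].astype(int)
print('tab region diff',np.abs(a-b)[:30].mean(), np.abs(a-b)[:30].max())
E
```

```text
[[23 22 10 10 10  9  9 10 11 10 10 11 10 11 11  9]
 [20 21 23 21  9  9 10 10 10  9 10  9 10 10 10  9]
 [19 19 21 21 22 22  9 11  9  9  9 10  9 10 10 10]
 [ 9 10 19 19 21 21 22 21 10 10 11  9  9  8 11 10]
 [ 9 10 10  9 19 19 20 20 22 22 24 10 10  9 10 13]
 [ 9  9 11  9  9  9 18 20 21 19 22 22 23 22 13 13]
 [ 9  9  9 11 10 10  9  9 10  9 20 19 22 23 23 23]
 [10  9 11 10 10  9 11  9  9 19 18 19 19 20 22 22]
 [ 9  9 10  8  9 10 10  9 18 18 18 19 19 18 19 20]]
clock 12.15 pos [ 0.495  -0.1916  0.0499] F [ 6.18  1.93 -1.81] gap 0.013148553979080088 rel cm [-0.04  0.    0.09] turn [ 0.002 -0.     0.   ]
tab region diff 0.5484126984126985 3
```

View pics/scene10.png

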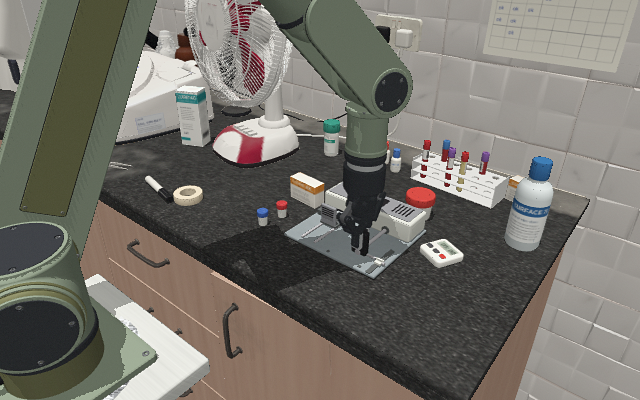

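View pics/top10.png

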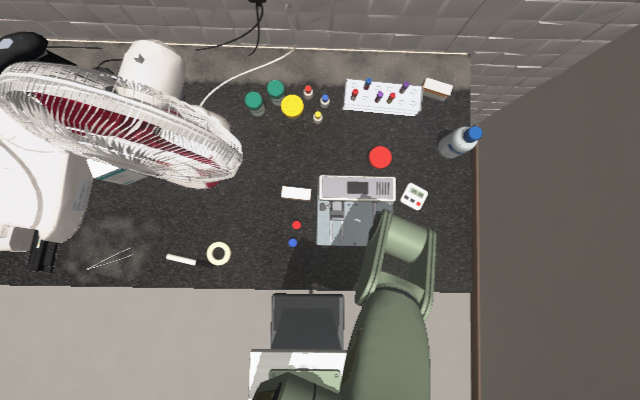

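```bash
python3 - <<'E'
from h import *
print(r.sign_off());s=r.state();print(s['clock'],s['tool_pos'],s['force'],s['finger_gap'])
E
```

```text
the job is handed in; nothing more can be done
None
the job is handed in; nothing more can be done
```

I pushed the carriage home by its tab and pulled the shutter handle out about 33 mm to the index ridge. I handed in at about 12 s, with the gripper still holding the handle there.

**Carriage:**
- The tab moved about 42 mm, so it must have started partly in.
- It then held against a push of about 22 N, far more than the roller's 5 N.
- The top view shows the carriage's bump past the roller.
- The tab did not move during the pull. I never saw or felt the click itself, so "home" rests on these signs.

**Mark:**
- The two cameras first disagreed by 2–3 mm on how far the pointer was from the ridge. Depth readings showed I had been following the lit edge of the pointer instead of its centre.
- Corrected, the two views gave about 33.1 mm; the handle moved about 33.2 mm.
- The last side view puts the pointer within about 0.5 mm of the ridge.
- The arm hid the pointer from the top camera at the end, so that check comes from one camera only.

**Other objects:** In the last pictures the carton, cup, vials, timer and tape roll look unmoved; I checked that by eye only.

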